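# Close up the parts boxes on the tray

### The job

Tidy the tray of parts boxes: slide the six boxes up tight together and square in the tray's far left corner (as the robot sees it), in two rows of three, three along the far wall and three in front of them, and press any lid that stands ajar down on its near edge until it is fully shut. Be gentle: do not ram the boxes or crush the lids, and leave the other things where they are.

Things in the scene. Friction and masses are not known exactly. Their poses are not given: they have to be found in the camera images.
- tray: Fixed sheet-metal tray, 270 mm (x) by 400 mm (y) inside, floor 3 mm thick. Walls 25 mm above the floor on the far (+x), left (+y) and right (-y) sides, inner faces at x = +135 mm and y = +/-200 mm; the near (-x) side is open, without a lip. Origin: centre of the underside, on the table; x points away from the robot, y to the robot's left.
- box0: One of six identical black parts boxes with hinged lids, 90 mm (own x) by 76 mm (own y), 42 mm high with the lid shut (body 36, lid 6), 0.2 to 0.4 kg, loose on the tray floor, turned less than 0.25 rad from the tray. Origin: centre of the underside. Hinge at the far (+x) top edge. Thin plastic: more than about 45 N harms it.
- box0_lid (a joint): Lid angle of box0 (rad): 0 fully shut, growing as the near edge rises. Hinge axis along the box's y at x = +45 mm, z = 42 mm. The lid is stiff and stays where it is left: pressed down on the thumb pad it gives at about 9 N, stiffening to about 14 N, and comes up hard when shut. Two of the six lids, not always in the same places, start ajar by 0.12 to 0.25 rad (10 to 22 mm at the near edge).
- box0_pad (a point): Where to press box0's lid shut: centre of the orange thumb pad (16 x 36 mm) on top of the lid, in the middle of its near edge, 81 mm from the hinge axis. Every one of the six boxes has one there.
- box1: Another of the six identical boxes, as box0.
- box1_lid (a joint): Lid angle of box1, as for box0.
- box2: Another of the six identical boxes, as box0.
- box2_lid (a joint): Lid angle of box2, as for box0.
- box3: Another of the six identical boxes, as box0.
- box3_lid (a joint): Lid angle of box3, as for box0.
- box4: Another of the six identical boxes, as box0.
- box4_lid (a joint): Lid angle of box4, as for box0.
- box5: Another of the six identical boxes, as box0.
- box5_lid (a joint): Lid angle of box5, as for box0.
- tape: Roll of black tape lying flat near the tray's near right corner, 54 mm across, 20 mm high. Origin: centre of the underside. A bystander, to be left alone.
- spraycan: Blue spray can with a red cap, 65 mm across, 164 mm high, upright on the table to the right of the tray. Origin: centre of the underside. A bystander, to be left alone.
- screwdriver: Screwdriver with a red handle lying on the table near the robot, about 200 mm long. Origin: under its middle. A bystander, to be left alone.
- multimeter: Yellow multimeter, 145 x 75 x 40 mm, flat on the table to the left of the tray. Origin: centre of the underside. A bystander, to be left alone.
- mug: White mug, 80 mm across, 92 mm high, on the table at the far left. Origin: centre of the underside. A bystander, to be left alone.
- pliers: Pliers with red grips, about 170 mm long, flat on the table at the near right. Origin: on the table near the pivot. A bystander, to be left alone.

How it is judged:
At the end, for the whole second after the job is handed in: Six boxes flat, at rest, in the far left corner: in the tray's frame, centres at x 87 to 92 or -5 to 4 mm and y 159 to 164, 81 to 89 or 2 to 14 mm (touching: 90, 0; 162, 86, 10), square with the tray within 0.05 rad, every lid within 0.03 rad of shut ((x of box0 in the frame of tray between 0.087 and 0.092 m or x of box0 in the frame of tray between -0.005 and 0.004 m) and (y of box0 in the frame of tray between 0.159 and 0.164 m or y of box0 in the frame of tray between 0.081 and 0.089 m or y of box0 in the frame of tray between 0.002 and 0.014 m) and z of each of box0, box1, box2, box3, box4, box5 in the frame of tray below 0.006 m and angle between each of box0, box1, box2, box3, box4, box5's own z axis and vertical below 0.05 rad and angle between the x axis of each of box0, box1, box2, box3, box4, box5 and the x axis of tray, either way round below 0.05 rad and value of joint each of box0_lid, box1_lid, box2_lid, box3_lid, box4_lid, box5_lid below 0.03 rad and linear speed of each of box0, box1, box2, box3, box4, box5 below 0.02 m/s and (x of box1 in the frame of tray between 0.087 and 0.092 m or x of box1 in the frame of tray between -0.005 and 0.004 m) and (y of box1 in the frame of tray between 0.159 and 0.164 m or y of box1 in the frame of tray between 0.081 and 0.089 m or y of box1 in the frame of tray between 0.002 and 0.014 m) and (x of box2 in the frame of tray between 0.087 and 0.092 m or x of box2 in the frame of tray between -0.005 and 0.004 m) and (y of box2 in the frame of tray between 0.159 and 0.164 m or y of box2 in the frame of tray between 0.081 and 0.089 m or y of box2 in the frame of tray between 0.002 and 0.014 m) and (x of box3 in the frame of tray between 0.087 and 0.092 m or x of box3 in the frame of tray between -0.005 and 0.004 m) and (y of box3 in the frame of tray between 0.159 and 0.164 m or y of box3 in the frame of tray between 0.081 and 0.089 m or y of box3 in the frame of tray between 0.002 and 0.014 m) and (x of box4 in the frame of tray between 0.087 and 0.092 m or x of box4 in the frame of tray between -0.005 and 0.004 m) and (y of box4 in the frame of tray between 0.159 and 0.164 m or y of box4 in the frame of tray between 0.081 and 0.089 m or y of box4 in the frame of tray between 0.002 and 0.014 m) and (x of box5 in the frame of tray between 0.087 and 0.092 m or x of box5 in the frame of tray between -0.005 and 0.004 m) and (y of box5 in the frame of tray between 0.159 and 0.164 m or y of box5 in the frame of tray between 0.081 and 0.089 m or y of box5 in the frame of tray between 0.002 and 0.014 m)).
It fails at once if a box is rammed or its lid crushed: the fingers press on it with more than 45 N (contact force between the fingers and box0 above 45 N or contact force between the fingers and box1 above 45 N or contact force between the fingers and box2 above 45 N or contact force between the fingers and box3 above 45 N or contact force between the fingers and box4 above 45 N or contact force between the fingers and box5 above 45 N).
It fails at once if a bystander is moved by more than 30 mm (distance of any of tape, spraycan, screwdriver, multimeter, mug, pliers from where it was at the start of the episode above 0.03 m).
It fails at once if a box is tipped by more than 0.4 rad (angle between any of box0, box1, box2, box3, box4, box5's own z axis and vertical above 0.4 rad).
It also fails if it takes over 66 s, if anything falls off the work surface, if the arm or the gripper's body presses on something with over 40 N, if the wrist force passes 120 N, or if a joint passes its speed limit or range.

### The arm

A 6-joint arm with a two-finger parallel gripper is mounted at the origin on the work surface. World frame = base frame: x ahead of the robot, y to its left, z up, the work surface at z = 0. Lengths are in m, angles in rad, forces in N, time in s.
With the tool pointing down it reaches from about 0.3 to 0.75 m from the base axis. Payload 8.5 kg.
Tool frame: the origin (TCP) lies midway between the tips of the shut fingers; the grasp point (between the pads) lies 19 mm behind it (r.hold_point_z is the z of the grasp point in the tool frame, in m); z points along the fingers, y is the line along which they close (so a half turn about z gives the same grasp; the last joint's range is limited). The gripper opens to 85 mm and grips with 20 to 120 N. Pads are 22 mm wide; open, the fingers measure 114 mm over their backs; the gripper's body (76 mm by 85 mm) begins 54 mm behind the grasp point. The pads swing forward as they close: fully open they stand 13 mm farther back than shut.
Start: joints at [-1.564, 0.381, 1.297, -0, 1.464, -0.215], TCP at [0.121, -0.537, 0.231] pointing down, gripper open.
Joint ranges: [-3.11, 3.11], [-0.89, 2.33], [0.22, 2.48], [-1.42, 4.56], [0.17, 2.85], [-2.88, 2.88]. Speed limits (rad/s): [2.39, 2.39, 3.14, 3.14, 3.14, 3.14].

### API

Orientations are given as a unit quaternion [w, x, y, z].
In Python, from cell import r gives the robot as it stands. The module is installed in compiled form; this text tells all that it offers.
- The arm moves only by the tool apply_moves, never from a script. Its argument "steps" is a list of rows, each an object with "linear": the shift along the tool's x, y, z in cm, a list of three; "angular": the turn, a rotation vector about the tool's x, y, z in rad, a list of three; "grip": the opening, from 0 (shut) to 1 (fully open). A call has exactly 10 rows; each row shifts and turns the commanded pose from where the row before left it, along the tool's axes as they then stand; what a row does not reach is not made up. A row lasts 1/10 s, in which the tool goes at most 50 mm and 8.59 degrees, less where a joint would pass 70% of its speed; a pose out of reach is approached as far as the arm can. A call with a gripper value outside its range is refused whole. The fingers move at their own pace and stop on an object; the grip force is fixed at half the most. Time passes only in rows, so rows that do not move let the fingers close, or fill a call up. It gives the time, the measured TCP pose, the force, the opening and the grip force at its end, in the units of the state.
- r.observe(): the state, without advancing time (a new reading comes with each control period).
- r.capture(name): name is "scene" or "top" or "wrist"; returns the picture (480x640x3 uint8, red, green, blue); there is no depth.
- r.calibration(name): a dict with "camera_matrix" (3x3 intrinsics, pixels), "k1" (the pictures are not rectified: a ray, as slopes to the right and down, at radius r is drawn at 1 + k1 r^2 times it, then the intrinsics apply), "R" (3x3) and "t" (3): a world point X has camera coordinates R X + t. Camera axes: x right, y down, z forward; pixel columns grow to the right and rows downward; lengths in m; the calibration is good to about 2 mm. A picture is of the moment at which its call begins: read the wrist's pose just before it. calibration takes no time and is no camera call; for the wrist camera it gives the pose at the moment of the call.
- r.finish_job(): hands the job in; it is judged then, once.
The state is a dict: "t": time; "qpos": joint angles; "qvel": joint speeds; "joint_torque": joint torques, N m; "tcp_pos": TCP position; "tool_rot": TCP orientation; "contact_force": force on the tool from outside, world axes, zero at the start; "moment": the same for the moment, N m; "gripper_width": finger opening in m; "gripper_force": force on a finger pad.
Only numpy, scipy, OpenCV 4.12 (cv2) and the standard library are available. Lean on these libraries where they do the work, as an engineer would, in place of code of your own. Each camera call takes 0.05 s, during which the arm holds its last target. There are 200 camera calls.

## Working session

There is one attempt and no reset: what is moved stays moved. The work goes in short steps, Python scripts to look and compute and a tool call to move; the robot and the scene stay as the last step left them, time stands still between calls to the robot, and variables do not carry over. Pictures are saved under pics/ and viewed, at most 10 in all, crops included, and the job is handed in when it is done.

Besides the shell and the picture viewer there is one more tool, called after "Request:" in YAML: its name, and indented under it one key for each argument. apply_moves: Moves the arm, as the interface text tells. Its arguments: {"type":"object","properties":{"steps":{"type":"array","items":{"type":"object","properties":{"linear":{"type":"array","items":{"type":"number"}},"angular":{"type":"array","items":{"type":"number"}},"grip":{"type":"number"}}}}},"required":["steps"]}

```bash
mkdir -p pics; cat > h.py <<'E'
from cell import r
import numpy as np, cv2
def snap(n,f):
    im=r.capture(n); cv2.imwrite('pics/'+f,cv2.cvtColor(im,cv2.COLOR_RGB2BGR)); return im
def px2w(name,pts,z,c=None):
    c=c or r.calibration(name); K=np.array(c['camera_matrix']);R=np.array(c['R']);t=np.array(c['t']);k=c['k1']
    out=[]
    for (u,v),zz in zip(pts,np.broadcast_to(z,len(pts))):
        d=np.linalg.inv(K)@[u,v,1]; d=d[:2]; s=d.copy()
        for _ in range(20): s=d/(1+k*(s@s))
        ray=R.T@np.array([s[0],s[1],1]); o=-R.T@t
        out.append(o+ray*(zz-o[2])/ray[2])
    return np.array(out)
def w2px(name,P):
    c=r.calibration(name); K=np.array(c['camera_matrix']);X=np.atleast_2d(P)@np.array(c['R']).T+np.array(c['t'])
    s=X[:,:2]/X[:,2:]; s=s*(1+c['k1']*(s**2).sum(1,keepdims=True)); return s@K[:2,:2].T+K[:2,2]
E
python3 - <<'E'
from h import *
snap('top','top0.png');snap('scene','scene0.png')
s=r.observe();print(s['t'],s['tcp_pos'],s['tool_rot'],s['contact_force'],s['gripper_width'])
for n in('top','scene'):
    c=r.calibration(n);print(n,c['k1'],-np.array(c['R']).T@c['t'],c['camera_matrix'])
E
```

```text
0.1 [ 0.12098095 -0.53624527  0.23077958] [-6.55938650e-04  9.93858659e-01  1.10655001e-01  8.12541711e-05] [0.17727427 0.2508085  0.77890249] 0.08549276388509115
top -0.08391132015204857 [ 0.34631589 -0.01742375  1.31649909] [[556.72678037   0.         319.40224973]
 [  0.         556.72678037 245.17585546]
 [  0.           0.           1.        ]]
scene -0.11856912448717324 [ 1.17857633 -0.46935449  0.68904094] [[485.09279585   0.         319.36604488]
 [  0.         485.09279585 242.01308883]
 [  0.           0.           1.        ]]
```

View pics/top0.png

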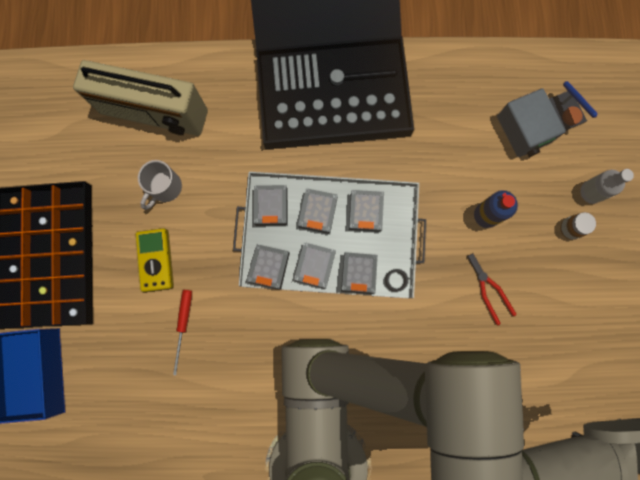

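View pics/scene0.png

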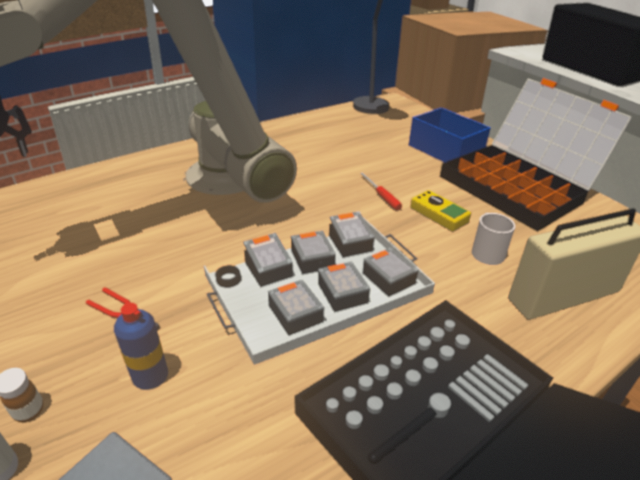

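The top view shows the tray at pixels (240–420, 172–298), slightly rotated, with 3 boxes in the far row and 3 in the near one. The tape is at (397, 280), and the mug and multimeter are clear on the left. I'll enlarge it.

```bash
python3 - <<'E'
import cv2
a=cv2.imread('pics/top0.png')[165:305,230:430];cv2.imwrite('pics/topc.png',cv2.resize(a,(800,560),interpolation=cv2.INTER_CUBIC))
a=cv2.imread('pics/scene0.png')[200:360,200:440];cv2.imwrite('pics/scc.png',cv2.resize(a,(800,533),interpolation=cv2.INTER_CUBIC))
E
```

```text
(no output)
```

View pics/topc.png

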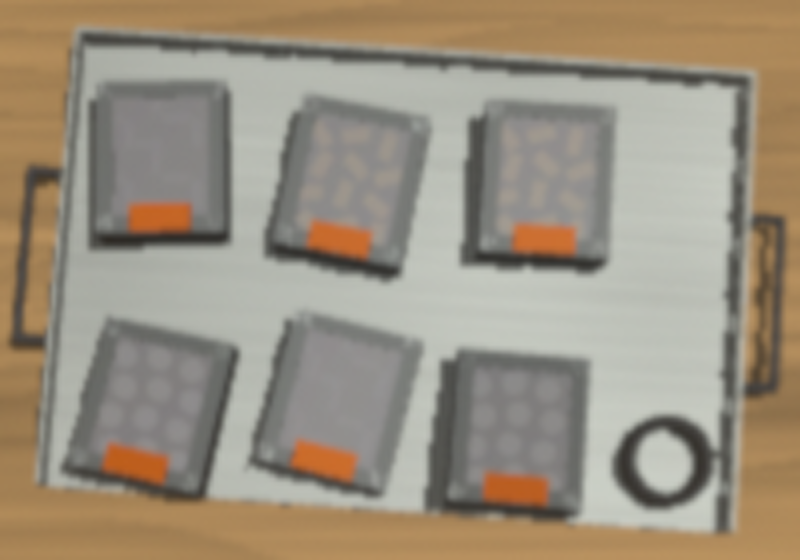

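View pics/scc.png

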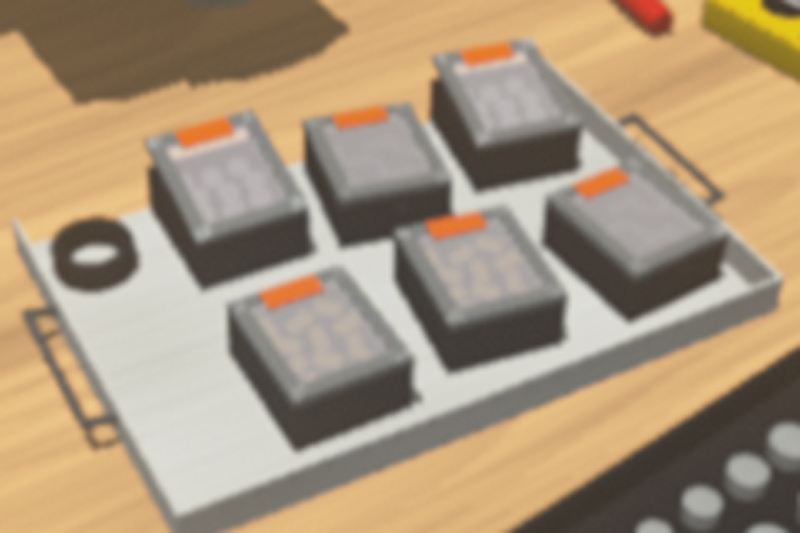

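The crops show tray floor corners at (82,46), (735,81), (716,530) and (48,487). In the scene view the lids of the near-left and near-right boxes, which show bright strips under the lid, stand ajar. I'll convert these to tray and box poses.

```bash
python3 - <<'E'
from h import *
f=lambda L:[((u+.5)/4-.5+230,(v+.5)/4-.5+165) for u,v in L]
T=px2w('top',f([(82,46),(735,81),(716,530),(48,487)]),.003)   # FL FR NR NL
FL,FR,NR,NL=T[:,:2]; print(T.round(4)); print('w',np.linalg.norm(FL-FR),np.linalg.norm(NL-NR),'d',np.linalg.norm(FL-NL),np.linalg.norm(FR-NR))
d=(FL-FR)+(NL-NR); th=np.arctan2(-d[0],d[1]); print('yaw',th)
O=T[:,:2].mean(0); R=np.array([[np.cos(th),-np.sin(th)],[np.sin(th),np.cos(th)]]); print('O',O)
B={'A':[(98,85),(228,82)],'B':[(308,97),(430,118)],'C':[(486,100),(614,105)],'D':[(110,320),(237,348)],'E':[(297,312),(422,343)],'F':[(457,350),(588,358)]}
for n,c in B.items():
    P=px2w('top',f(c),.045)[:,:2]; L=(P-O)@R; v=L[0]-L[1]; a=np.arctan2(-v[0],v[1]); m=L.mean(0)
    c0=m-45*1e-3*np.array([np.cos(a),np.sin(a)]); print(n,'len',np.linalg.norm(v).round(4),'yaw',a.round(3),'centre tray',c0.round(4),'world',(O+R@c0).round(4))
P=px2w('top',f([(665,462)]),.013)[:,:2]; print('tape',(P-O)@R)
print(FL,R)
E
```

```text
[[ 0.6885  0.1559  0.003 ]
 [ 0.6606 -0.2391  0.003 ]
 [ 0.3905 -0.2181  0.003 ]
 [ 0.4215  0.1754  0.003 ]]
w 0.3960242628021383 0.39478699452327204 d 0.2676468597463831 0.27092207543986285
yaw -0.07461530817890419
O [ 0.54027457 -0.0314718 ]
A len 0.0762 yaw 0.081 centre tray [0.0587 0.1387] world [0.6091 0.1025]
B len 0.0723 yaw -0.115 centre tray [0.0515 0.0263] world [ 0.5936 -0.0091]
C len 0.0748 yaw 0.02 centre tray [ 0.0605 -0.0851] world [ 0.5942 -0.1209]
D len 0.0753 yaw -0.158 centre tray [-0.0879  0.1327] world [0.4625 0.1074]
E len 0.0742 yaw -0.185 centre tray [-0.0775  0.0271] world [0.465  0.0014]
F len 0.0754 yaw -0.002 centre tray [-0.0881 -0.0755] world [ 0.4468 -0.1002]
tape [[-0.09792414 -0.16422481]]
[0.68848049 0.15593324] [[ 0.99721757  0.07454609]
 [-0.07454609  0.99721757]]
```

Request:
apply_moves:
  steps:
    - {"linear":[0,0,0],"angular":[0,0,0.148],"grip":0.47}
    - {"linear":[0,0,0],"angular":[0,0,0.148],"grip":0.47}
    - {"linear":[2,-4.3,0],"angular":[0,0,0],"grip":0.47}
    - {"linear":[2,-4.3,0],"angular":[0,0,0],"grip":0.47}
    - {"linear":[2,-4.3,0],"angular":[0,0,0],"grip":0.47}
    - {"linear":[2,-4.3,0],"angular":[0,0,0],"grip":0.47}
    - {"linear":[2,-4.3,0],"angular":[0,0,0],"grip":0.47}
    - {"linear":[2,-4.3,0],"angular":[0,0,0],"grip":0.47}
    - {"linear":[2,-4.3,0],"angular":[0,0,0],"grip":0.47}
    - {"linear":[2,-4.3,0],"angular":[0,0,0],"grip":0.47}

```text
t: 1.1
tcp_pos: [0.3064, -0.2035, 0.2313]
tool_rot: [-0.0, 0.999, -0.037, 0.0]
contact_force: [1.1, -0.9, 0.3]
gripper_width: 0.0399
gripper_force: 0.0
```

```bash
cat >> h.py <<'E'
TH=-0.0746; O=np.array([.5403,-.0315]); RT=np.array([[np.cos(TH),-np.sin(TH)],[np.sin(TH),np.cos(TH)]])
def st():
    from scipy.spatial.transform import Rotation as Ro
    s=r.observe(); m=Ro.from_quat(s['tool_rot'],scalar_first=True).as_matrix()
    print('t',round(s['t'],2),'tray mm',((s['tcp_pos'][:2]-O)@RT*1000).round(1),'z',round(s['tcp_pos'][2]*1000,1),'yaw-tray',round(np.arctan2(m[1,0],m[0,0])-TH,4),'tilt',m[2,:2].round(4),'F tray',(np.array(s['contact_force'])[:2]@RT).round(1),round(s['contact_force'][2],1),'w',round(s['gripper_width'],4))
E
python3 -c "from h import *;st()"
```

```text
t 1.1 tray mm [-220.4 -188.9] z 231.3 yaw-tray -0.0002 tilt [ 0.0001 -0.0001] F tray [ 1.2 -0.8] 0.3 w 0.0399
```

Request:
apply_moves:
  steps:
    - {"linear":[1.8,-3.8,1.8],"grip":0.47}
    - {"linear":[1.8,-3.8,1.8],"grip":0.47}
    - {"linear":[1.9,-3.8,1.8],"grip":0.47}
    - {"linear":[0,0,4.1],"grip":0.47}
    - {"linear":[0,0,4.1],"grip":0.47}
    - {"linear":[0,0,4.1],"grip":0.47}
    - {"linear":[0,0,4.0],"grip":0.47}
    - {"linear":[0.4,0,0.2],"grip":0.47}
    - {"linear":[0.4,0,0],"grip":0.47}
    - {"linear":[0.4,0,0],"grip":0.47}

```text
validation failed for argument at $.st...
```

```bash
python3 -c "from h import *;st()"
```

```text
t 1.1 tray mm [-220.4 -188.9] z 231.3 yaw-tray -0.0002 tilt [ 0.0001 -0.0001] F tray [ 1.2 -0.8] 0.3 w 0.0399
```

Angular is required in every row.

Request:
apply_moves:
  steps:
    - {"linear":[1.8,-3.8,1.8],"angular":[0,0,0],"grip":0.47}
    - {"linear":[1.8,-3.8,1.8],"angular":[0,0,0],"grip":0.47}
    - {"linear":[1.9,-3.8,1.8],"angular":[0,0,0],"grip":0.47}
    - {"linear":[0,0,4.1],"angular":[0,0,0],"grip":0.47}
    - {"linear":[0,0,4.1],"angular":[0,0,0],"grip":0.47}
    - {"linear":[0,0,4.1],"angular":[0,0,0],"grip":0.47}
    - {"linear":[0,0,4.0],"angular":[0,0,0],"grip":0.47}
    - {"linear":[0.4,0,0.2],"angular":[0,0,0],"grip":0.47}
    - {"linear":[0.4,0,0],"angular":[0,0,0],"grip":0.47}
    - {"linear":[0.4,0,0],"angular":[0,0,0],"grip":0.47}

```text
t: 2.1
tcp_pos: [0.3826, -0.0972, 0.0139]
tool_rot: [0.001, 0.999, -0.037, 0.001]
contact_force: [0.1, -0.5, -0.3]
gripper_width: 0.0405
gripper_force: 0.0
```

```bash
python3 -c "from h import *;st()"
```

```text
t 2.1 tray mm [-152.4  -77.2] z 13.9 yaw-tray 0.0005 tilt [0.0027 0.0014] F tray [ 0.1 -0.5] -0.3 w 0.0405
```

Request:
apply_moves:
  steps:
    - {"linear":[0.5,0,0],"angular":[0,0,0],"grip":0.47}
    - {"linear":[0.5,0,0],"angular":[0,0,0],"grip":0.47}
    - {"linear":[0.7,0,0],"angular":[0,0,0],"grip":0.47}
    - {"linear":[0.7,0,0],"angular":[0,0,0],"grip":0.47}
    - {"linear":[0.7,0,0],"angular":[0,0,0],"grip":0.47}
    - {"linear":[0.7,0,0],"angular":[0,0,0],"grip":0.47}
    - {"linear":[0.7,0,0],"angular":[0,0,0],"grip":0.47}
    - {"linear":[0.7,0,0],"angular":[0,0,0],"grip":0.47}
    - {"linear":[0.7,0,0],"angular":[0,0,0],"grip":0.47}
    - {"linear":[0.7,0,0],"angular":[0,0,0],"grip":0.47}

```text
t: 3.1
tcp_pos: [0.4477, -0.1015, 0.0123]
tool_rot: [-0.0, 0.999, -0.037, -0.0]
contact_force: [-3.1, -0.2, 0.2]
gripper_width: 0.0401
gripper_force: 0.0
```

```bash
python3 -c "from h import *;st()"
```

```text
t 3.1 tray mm [-87.1 -76.7] z 12.3 yaw-tray 0.0004 tilt [-0.0001 -0.0001] F tray [-3.  -0.4] 0.2 w 0.0401
```

Request:
apply_moves:
  steps:
    - {"linear":[0.5,0,0],"angular":[0,0,0],"grip":0.47}
    - {"linear":[0.5,0,0],"angular":[0,0,0],"grip":0.47}
    - {"linear":[0.5,0,0],"angular":[0,0,0],"grip":0.47}
    - {"linear":[0.4,0,0],"angular":[0,0,0],"grip":0.47}
    - {"linear":[0.2,0,0],"angular":[0,0,0],"grip":0.47}
    - {"linear":[0.2,0,0],"angular":[0,0,0],"grip":0.47}
    - {"linear":[0.15,0,0],"angular":[0,0,0],"grip":0.47}
    - {"linear":[0.1,0,0],"angular":[0,0,0],"grip":0.47}
    - {"linear":[0.1,0,0],"angular":[0,0,0],"grip":0.47}
    - {"linear":[0,0,0],"angular":[0,0,0],"grip":0.47}

```text
t: 4.1
tcp_pos: [0.4737, -0.1035, 0.0123]
tool_rot: [0.0, 0.999, -0.037, 0.0]
contact_force: [-3.4, 0.5, -0.6]
gripper_width: 0.0402
gripper_force: 0.0
```

```bash
python3 -c "from h import *;st()"
```

```text
t 4.1 tray mm [-61.  -76.7] z 12.3 yaw-tray 0.0004 tilt [0.0002 0.    ] F tray [-3.4  0.3] -0.6 w 0.0402
```

Request:
apply_moves:
  steps:
    - {"linear":[0.1,0,0],"angular":[0,0,0],"grip":0.47}
    - {"linear":[0.1,0,0],"angular":[0,0,0],"grip":0.47}
    - {"linear":[0.05,0,0],"angular":[0,0,0],"grip":0.47}
    - {"linear":[0.05,0,0],"angular":[0,0,0],"grip":0.47}
    - {"linear":[0.05,0,0],"angular":[0,0,0],"grip":0.47}
    - {"linear":[0.05,0,0],"angular":[0,0,0],"grip":0.47}
    - {"linear":[0.05,0,0],"angular":[0,0,0],"grip":0.47}
    - {"linear":[0.05,0,0],"angular":[0,0,0],"grip":0.47}
    - {"linear":[0,0,0],"angular":[0,0,0],"grip":0.47}
    - {"linear":[0,0,0],"angular":[0,0,0],"grip":0.47}

```text
t: 5.1
tcp_pos: [0.4765, -0.1034, 0.0122]
tool_rot: [-0.001, 0.999, -0.037, -0.002]
contact_force: [-14.9, -1.1, 6.8]
gripper_width: 0.0403
gripper_force: 0.0
```

```bash
python3 -c "from h import *;st()"
```

```text
t 5.1 tray mm [-58.3 -76.4] z 12.2 yaw-tray 0.0005 tilt [-0.0046 -0.0009] F tray [-14.8  -2.2] 6.8 w 0.0403
```

Request:
apply_moves:
  steps:
    - {"linear":[-1,0,0],"angular":[0,0,0],"grip":0.47}
    - {"linear":[-4.4,0,0],"angular":[0,0,0],"grip":0.47}
    - {"linear":[-4.6,0,0],"angular":[0,0,0],"grip":0.47}
    - {"linear":[0,-3.4,0],"angular":[0,0,0],"grip":0.47}
    - {"linear":[0,-3.5,0],"angular":[0,0,0],"grip":0.47}
    - {"linear":[0,-3.5,0],"angular":[0,0,0],"grip":0.47}
    - {"linear":[0.4,0,0],"angular":[0,0,0],"grip":0.47}
    - {"linear":[0.5,0,0],"angular":[0,0,0],"grip":0.47}
    - {"linear":[0.5,0,0],"angular":[0,0,0],"grip":0.47}
    - {"linear":[0.5,0,0],"angular":[0,0,0],"grip":0.47}

```text
t: 6.1
tcp_pos: [0.4062, 0.005, 0.0123]
tool_rot: [0.0, 0.999, -0.038, 0.0]
contact_force: [-2.7, -1.0, 1.1]
gripper_width: 0.0404
gripper_force: 1.0
```

Request:
apply_moves:
  steps:
    - {"linear":[0.5,0,0],"angular":[0,0,0],"grip":0.47}
    - {"linear":[0.6,0,0],"angular":[0,0,0],"grip":0.47}
    - {"linear":[0.6,0,0],"angular":[0,0,0],"grip":0.47}
    - {"linear":[0.7,0,0],"angular":[0,0,0],"grip":0.47}
    - {"linear":[0.7,0,0],"angular":[0,0,0],"grip":0.47}
    - {"linear":[0.7,0,0],"angular":[0,0,0],"grip":0.47}
    - {"linear":[0.6,0,0],"angular":[0,0,0],"grip":0.47}
    - {"linear":[0.5,0,0],"angular":[0,0,0],"grip":0.47}
    - {"linear":[0.4,0,0],"angular":[0,0,0],"grip":0.47}
    - {"linear":[0.3,0,0],"angular":[0,0,0],"grip":0.47}

```text
t: 7.1
tcp_pos: [0.4615, 0.0017, 0.0123]
tool_rot: [-0.0, 0.999, -0.037, -0.0]
contact_force: [-3.6, -1.3, 3.0]
gripper_width: 0.0404
gripper_force: 2.0
```

```bash
python3 -c "from h import *;st()"
```

```text
t 7.1 tray mm [-81.   27.3] z 12.3 yaw-tray 0.0004 tilt [-0.0002 -0.    ] F tray [-3.5 -1.5] 3.0 w 0.0404
```

Request:
apply_moves:
  steps:
    - {"linear":[0.4,0,0],"angular":[0,0,0],"grip":0.47}
    - {"linear":[0.4,0,0],"angular":[0,0,0],"grip":0.47}
    - {"linear":[0.4,0,0],"angular":[0,0,0],"grip":0.47}
    - {"linear":[0.3,0,0],"angular":[0,0,0],"grip":0.47}
    - {"linear":[0.2,0,0],"angular":[0,0,0],"grip":0.47}
    - {"linear":[0.2,0,0],"angular":[0,0,0],"grip":0.47}
    - {"linear":[0.15,0,0],"angular":[0,0,0],"grip":0.47}
    - {"linear":[0.1,0,0],"angular":[0,0,0],"grip":0.47}
    - {"linear":[0.1,0,0],"angular":[0,0,0],"grip":0.47}
    - {"linear":[0.1,0,0],"angular":[0,0,0],"grip":0.47}

```text
t: 8.1
tcp_pos: [0.4848, -0.0, 0.0123]
tool_rot: [-0.0, 0.999, -0.037, -0.0]
contact_force: [-2.9, 0.3, -1.2]
gripper_width: 0.0402
gripper_force: 1.1
```

```bash
python3 -c "from h import *;st()"
```

```text
t 8.1 tray mm [-57.7  27.3] z 12.3 yaw-tray 0.0003 tilt [-0. -0.] F tray [-2.9  0.1] -1.2 w 0.0402
```

Request:
apply_moves:
  steps:
    - {"linear":[0.1,0,0],"angular":[0,0,0],"grip":0.47}
    - {"linear":[0.05,0,0],"angular":[0,0,0],"grip":0.47}
    - {"linear":[0.05,0,0],"angular":[0,0,0],"grip":0.47}
    - {"linear":[0.05,0,0],"angular":[0,0,0],"grip":0.47}
    - {"linear":[0.05,0,0],"angular":[0,0,0],"grip":0.47}
    - {"linear":[0.05,0,0],"angular":[0,0,0],"grip":0.47}
    - {"linear":[0.05,0,0],"angular":[0,0,0],"grip":0.47}
    - {"linear":[0,0,0],"angular":[0,0,0],"grip":0.47}
    - {"linear":[0,0,0],"angular":[0,0,0],"grip":0.47}
    - {"linear":[0,0,0],"angular":[0,0,0],"grip":0.47}

```text
t: 9.1
tcp_pos: [0.4865, -0.0001, 0.0123]
tool_rot: [-0.0, 0.999, -0.037, -0.003]
contact_force: [-10.9, -1.6, 7.3]
gripper_width: 0.0402
gripper_force: 6.1
```

```bash
python3 -c "from h import *;st()"
```

```text
t 9.1 tray mm [-56.   27.3] z 12.3 yaw-tray 0.0006 tilt [-0.0051 -0.0001] F tray [-10.8  -2.4] 7.3 w 0.0402
```

Request:
apply_moves:
  steps:
    - {"linear":[-1.2,0,0],"angular":[0,0,0],"grip":0.47}
    - {"linear":[-4.7,0,0],"angular":[0,0,0],"grip":0.47}
    - {"linear":[-4.7,0,0],"angular":[0,0,0],"grip":0.47}
    - {"linear":[0,-3.4,0],"angular":[0,0,0],"grip":0.47}
    - {"linear":[0,-3.6,0],"angular":[0,0,0],"grip":0.47}
    - {"linear":[0,-3.6,0],"angular":[0,0,0],"grip":0.47}
    - {"linear":[0.4,0,0],"angular":[0,0,0],"grip":0.47}
    - {"linear":[0.4,0,0],"angular":[0,0,0],"grip":0.47}
    - {"linear":[0.5,0,0],"angular":[0,0,0],"grip":0.47}
    - {"linear":[0.5,0,0],"angular":[0,0,0],"grip":0.47}

```text
t: 10.1
tcp_pos: [0.4092, 0.111, 0.0123]
tool_rot: [0.0, 0.999, -0.038, -0.0]
contact_force: [-2.6, -1.1, 0.6]
gripper_width: 0.0399
gripper_force: 0.0
```

Request:
apply_moves:
  steps:
    - {"linear":[0.5,0,0],"angular":[0,0,0],"grip":0.47}
    - {"linear":[0.6,0,0],"angular":[0,0,0],"grip":0.47}
    - {"linear":[0.6,0,0],"angular":[0,0,0],"grip":0.47}
    - {"linear":[0.7,0,0],"angular":[0,0,0],"grip":0.47}
    - {"linear":[0.7,0,0],"angular":[0,0,0],"grip":0.47}
    - {"linear":[0.7,0,0],"angular":[0,0,0],"grip":0.47}
    - {"linear":[0.7,0,0],"angular":[0,0,0],"grip":0.47}
    - {"linear":[0.7,0,0],"angular":[0,0,0],"grip":0.47}
    - {"linear":[0.5,0,0],"angular":[0,0,0],"grip":0.47}
    - {"linear":[0.4,0,0],"angular":[0,0,0],"grip":0.47}

```text
t: 11.1
tcp_pos: [0.4696, 0.1075, 0.0122]
tool_rot: [-0.0, 0.999, -0.037, -0.001]
contact_force: [-4.7, 1.1, 1.4]
gripper_width: 0.0403
gripper_force: 0.0
```

```bash
python3 -c "from h import *;st()"
```

```text
t 11.1 tray mm [-80.9 133.4] z 12.2 yaw-tray 0.0006 tilt [-0.0011 -0.0001] F tray [-4.8  0.7] 1.4 w 0.0403
```

Request:
apply_moves:
  steps:
    - {"linear":[0.4,0,0],"angular":[0,0,0],"grip":0.47}
    - {"linear":[0.4,0,0],"angular":[0,0,0],"grip":0.47}
    - {"linear":[0.4,0,0],"angular":[0,0,0],"grip":0.47}
    - {"linear":[0.3,0,0],"angular":[0,0,0],"grip":0.47}
    - {"linear":[0.2,0,0],"angular":[0,0,0],"grip":0.47}
    - {"linear":[0.2,0,0],"angular":[0,0,0],"grip":0.47}
    - {"linear":[0.15,0,0],"angular":[0,0,0],"grip":0.47}
    - {"linear":[0.1,0,0],"angular":[0,0,0],"grip":0.47}
    - {"linear":[0.1,0,0],"angular":[0,0,0],"grip":0.47}
    - {"linear":[0.1,0,0],"angular":[0,0,0],"grip":0.47}

```text
t: 12.1
tcp_pos: [0.4931, 0.1057, 0.0123]
tool_rot: [-0.0, 0.999, -0.037, -0.0]
contact_force: [-3.0, -0.2, 0.1]
gripper_width: 0.0399
gripper_force: 0.0
```

```bash
python3 -c "from h import *;st()"
```

```text
t 12.1 tray mm [-57.3 133.3] z 12.3 yaw-tray 0.0004 tilt [-0.0001 -0.    ] F tray [-3.  -0.4] 0.1 w 0.0399
```

Request:
apply_moves:
  steps:
    - {"linear":[0.1,0,0],"angular":[0,0,0],"grip":0.47}
    - {"linear":[0.05,0,0],"angular":[0,0,0],"grip":0.47}
    - {"linear":[0.05,0,0],"angular":[0,0,0],"grip":0.47}
    - {"linear":[0.05,0,0],"angular":[0,0,0],"grip":0.47}
    - {"linear":[0.05,0,0],"angular":[0,0,0],"grip":0.47}
    - {"linear":[0.05,0,0],"angular":[0,0,0],"grip":0.47}
    - {"linear":[0.05,0,0],"angular":[0,0,0],"grip":0.47}
    - {"linear":[0,0,0],"angular":[0,0,0],"grip":0.47}
    - {"linear":[-1,0,0],"angular":[0,0,0],"grip":0.47}
    - {"linear":[-3,0,0],"angular":[0,0,0],"grip":0.47}

```text
t: 13.1
tcp_pos: [0.4598, 0.108, 0.0127]
tool_rot: [-0.0, 0.999, -0.037, 0.003]
contact_force: [0.7, -0.0, -0.2]
gripper_width: 0.04
gripper_force: 0.0
```

```bash
python3 - <<'E'
from h import *
st();a=snap('top','t1.png')[:,:,::-1][165:305,230:430];cv2.imwrite('pics/t1c.png',cv2.resize(a,(800,560),interpolation=cv2.INTER_CUBIC))
E
```

```text
t 13.1 tray mm [-90.6 133.1] z 12.7 yaw-tray -0.0002 tilt [ 0.006  -0.0003] F tray [0.7 0.1] -0.2 w 0.04
```

View pics/t1c.png

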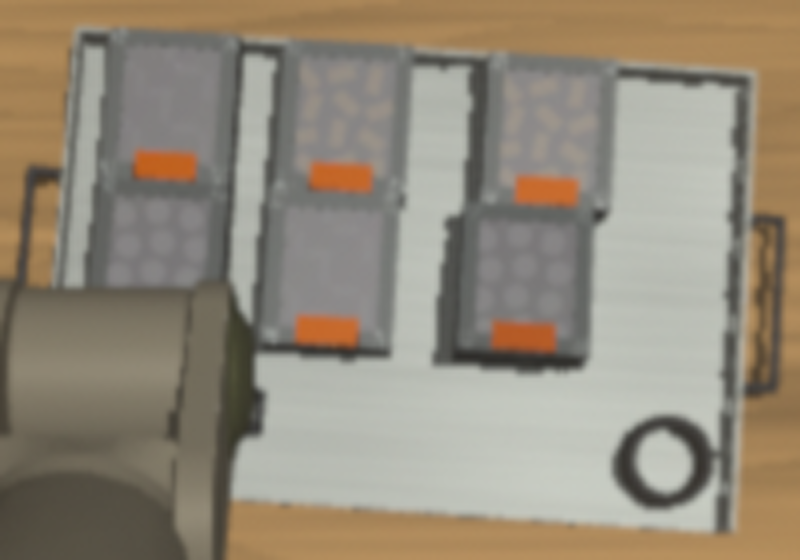

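The top view shows all three columns tight against the far wall and square, with y gaps between the columns. Next, I turn the tool 90° and push both rows left with the open fingers.

Request:
apply_moves:
  steps:
    - {"linear":[0,0,-3],"angular":[0,0,0],"grip":0.47}
    - {"linear":[0,0,-3],"angular":[0,0,-0.1428],"grip":1}
    - {"linear":[0,0,-3],"angular":[0,0,-0.1428],"grip":1}
    - {"linear":[0,0,0],"angular":[0,0,-0.1428],"grip":1}
    - {"linear":[0,0,0],"angular":[0,0,-0.1428],"grip":1}
    - {"linear":[0,0,0],"angular":[0,0,-0.1428],"grip":1}
    - {"linear":[0,0,0],"angular":[0,0,-0.1428],"grip":1}
    - {"linear":[0,0,0],"angular":[0,0,-0.1428],"grip":1}
    - {"linear":[0,0,0],"angular":[0,0,-0.1428],"grip":1}
    - {"linear":[0,0,0],"angular":[0,0,-0.1428],"grip":1}

```text
t: 14.15
tcp_pos: [0.4581, 0.1082, 0.1027]
tool_rot: [0.001, 0.821, 0.572, 0.001]
contact_force: [-1.0, -0.1, -0.3]
gripper_width: 0.0853
gripper_force: 0.0
```

Request:
apply_moves:
  steps:
    - {"linear":[0,0,0],"angular":[0,0,-0.1428],"grip":1}
    - {"linear":[0,0,0],"angular":[0,0,-0.1428],"grip":1}
    - {"linear":[-4.2,1.9,0],"angular":[0,0,0],"grip":1}
    - {"linear":[-4.2,1.9,0],"angular":[0,0,0],"grip":1}
    - {"linear":[-4.2,1.9,0],"angular":[0,0,0],"grip":1}
    - {"linear":[-4.2,1.9,0],"angular":[0,0,0],"grip":1}
    - {"linear":[-4.2,1.9,0],"angular":[0,0,0],"grip":1}
    - {"linear":[-4.2,1.9,0],"angular":[0,0,0],"grip":1}
    - {"linear":[-4.1,2.1,0],"angular":[0,0,0],"grip":1}
    - {"linear":[0,0,0],"angular":[0,0,0],"grip":1}

```text
t: 15.15
tcp_pos: [0.5721, -0.1995, 0.1023]
tool_rot: [0.002, 0.734, 0.679, 0.0]
contact_force: [0.2, 0.2, 0.6]
gripper_width: 0.0855
gripper_force: 0.0
```

```bash
python3 -c "from h import *;st();print(r.observe()['qpos'])"
```

```text
t 15.15 tray mm [  44.3 -165.2] z 102.3 yaw-tray 1.5666 tilt [-0.0028  0.0041] F tray [0.2 0.2] 0.6 w 0.0855
[-5.30357217e-01  5.89711878e-01  1.32983994e+00 -8.07061510e-04
  1.21708265e+00 -4.51290763e-01]
```

Request:
apply_moves:
  steps:
    - {"linear":[0,0,4.6],"angular":[0,0,0],"grip":1}
    - {"linear":[0,0,4.6],"angular":[0,0,0],"grip":1}
    - {"linear":[0.6,0,0.1],"angular":[0,0,0],"grip":1}
    - {"linear":[0.6,0,0],"angular":[0,0,0],"grip":1}
    - {"linear":[0.6,0,0],"angular":[0,0,0],"grip":1}
    - {"linear":[0.5,0,0],"angular":[0,0,0],"grip":1}
    - {"linear":[0.4,0,0],"angular":[0,0,0],"grip":1}
    - {"linear":[0.4,0,0],"angular":[0,0,0],"grip":1}
    - {"linear":[0.4,0,0],"angular":[0,0,0],"grip":1}
    - {"linear":[0.4,0,0],"angular":[0,0,0],"grip":1}

```text
t: 16.15
tcp_pos: [0.5737, -0.1558, 0.0101]
tool_rot: [0.001, 0.733, 0.68, -0.0]
contact_force: [-0.1, -7.6, 6.6]
gripper_width: 0.0852
gripper_force: 3.8
```

```bash
python3 -c "from h import *;st()"
```

```text
t 16.15 tray mm [  42.5 -121.5] z 10.1 yaw-tray 1.5713 tilt [-0.0021  0.002 ] F tray [ 0.5 -7.6] 6.6 w 0.0852
```

Request:
apply_moves:
  steps:
    - {"linear":[0.5,0,0],"angular":[0,0,0],"grip":1}
    - {"linear":[0.5,0,0],"angular":[0,0,0],"grip":1}
    - {"linear":[0.5,0,0],"angular":[0,0,0],"grip":1}
    - {"linear":[0.4,0,0],"angular":[0,0,0],"grip":1}
    - {"linear":[0.4,0,0],"angular":[0,0,0],"grip":1}
    - {"linear":[0.4,0,0],"angular":[0,0,0],"grip":1}
    - {"linear":[0.4,0,0],"angular":[0,0,0],"grip":1}
    - {"linear":[0.4,0,0],"angular":[0,0,0],"grip":1}
    - {"linear":[0.4,0,0],"angular":[0,0,0],"grip":1}
    - {"linear":[0.4,0,0],"angular":[0,0,0],"grip":1}

```text
t: 17.15
tcp_pos: [0.5768, -0.1136, 0.0101]
tool_rot: [0.002, 0.733, 0.68, -0.0]
contact_force: [-1.0, -10.4, 6.4]
gripper_width: 0.0855
gripper_force: 5.3
```

```bash
python3 -c "from h import *;st()"
```

```text
t 17.15 tray mm [ 42.5 -79.1] z 10.1 yaw-tray 1.5713 tilt [-0.0029  0.002 ] F tray [ -0.2 -10.4] 6.4 w 0.0855
```

Next, 27 mm more, to about -52.

Request:
apply_moves:
  steps:
    - {"linear":[0.3,0,0],"angular":[0,0,0],"grip":1}
    - {"linear":[0.3,0,0],"angular":[0,0,0],"grip":1}
    - {"linear":[0.3,0,0],"angular":[0,0,0],"grip":1}
    - {"linear":[0.3,0,0],"angular":[0,0,0],"grip":1}
    - {"linear":[0.3,0,0],"angular":[0,0,0],"grip":1}
    - {"linear":[0.3,0,0],"angular":[0,0,0],"grip":1}
    - {"linear":[0.3,0,0],"angular":[0,0,0],"grip":1}
    - {"linear":[0.2,0,0],"angular":[0,0,0],"grip":1}
    - {"linear":[0.2,0,0],"angular":[0,0,0],"grip":1}
    - {"linear":[0.2,0,0],"angular":[0,0,0],"grip":1}

```text
t: 18.15
tcp_pos: [0.5788, -0.0874, 0.0102]
tool_rot: [0.002, 0.733, 0.68, -0.001]
contact_force: [-1.4, -13.6, 5.6]
gripper_width: 0.0853
gripper_force: 7.2
```

```bash
python3 -c "from h import *;st()"
```

```text
t 18.15 tray mm [ 42.6 -52.9] z 10.2 yaw-tray 1.5713 tilt [-0.0038  0.0021] F tray [ -0.4 -13.7] 5.6 w 0.0853
```

Request:
apply_moves:
  steps:
    - {"linear":[0.15,0,0],"angular":[0,0,0],"grip":1}
    - {"linear":[0.15,0,0],"angular":[0,0,0],"grip":1}
    - {"linear":[0.15,0,0],"angular":[0,0,0],"grip":1}
    - {"linear":[0.15,0,0],"angular":[0,0,0],"grip":1}
    - {"linear":[0.1,0,0],"angular":[0,0,0],"grip":1}
    - {"linear":[0.1,0,0],"angular":[0,0,0],"grip":1}
    - {"linear":[0.1,0,0],"angular":[0,0,0],"grip":1}
    - {"linear":[0.05,0,0],"angular":[0,0,0],"grip":1}
    - {"linear":[0.05,0,0],"angular":[0,0,0],"grip":1}
    - {"linear":[0.05,0,0],"angular":[0,0,0],"grip":1}

```text
t: 19.15
tcp_pos: [0.5796, -0.0775, 0.0102]
tool_rot: [0.002, 0.733, 0.68, -0.001]
contact_force: [-2.4, -19.2, 4.8]
gripper_width: 0.0855
gripper_force: 9.8
```

```bash
python3 -c "from h import *;st()"
```

```text
t 19.15 tray mm [ 42.6 -43. ] z 10.2 yaw-tray 1.5712 tilt [-0.0047  0.002 ] F tray [ -1.  -19.3] 4.8 w 0.0855
```

Request:
apply_moves:
  steps:
    - {"linear":[0.05,0,0],"angular":[0,0,0],"grip":1}
    - {"linear":[0.05,0,0],"angular":[0,0,0],"grip":1}
    - {"linear":[0.05,0,0],"angular":[0,0,0],"grip":1}
    - {"linear":[0.05,0,0],"angular":[0,0,0],"grip":1}
    - {"linear":[0.05,0,0],"angular":[0,0,0],"grip":1}
    - {"linear":[0.05,0,0],"angular":[0,0,0],"grip":1}
    - {"linear":[0,0,0],"angular":[0,0,0],"grip":1}
    - {"linear":[0,0,0],"angular":[0,0,0],"grip":1}
    - {"linear":[0,0,0],"angular":[0,0,0],"grip":1}
    - {"linear":[0,0,0],"angular":[0,0,0],"grip":1}

```text
t: 20.15
tcp_pos: [0.5796, -0.0773, 0.0102]
tool_rot: [0.003, 0.734, 0.68, -0.002]
contact_force: [-6.5, -32.3, 4.3]
gripper_width: 0.0854
gripper_force: 16.2
```

```bash
python3 - <<'E'
from h import *
st();a=snap('top','t2.png')[:,:,::-1][165:305,230:430];cv2.imwrite('pics/t2c.png',cv2.resize(a,(800,560),interpolation=cv2.INTER_CUBIC))
E
```

```text
t 20.15 tray mm [ 42.6 -42.7] z 10.2 yaw-tray 1.5692 tilt [-0.008   0.0019] F tray [ -4.1 -32.6] 4.3 w 0.0854
```

View pics/t2c.png

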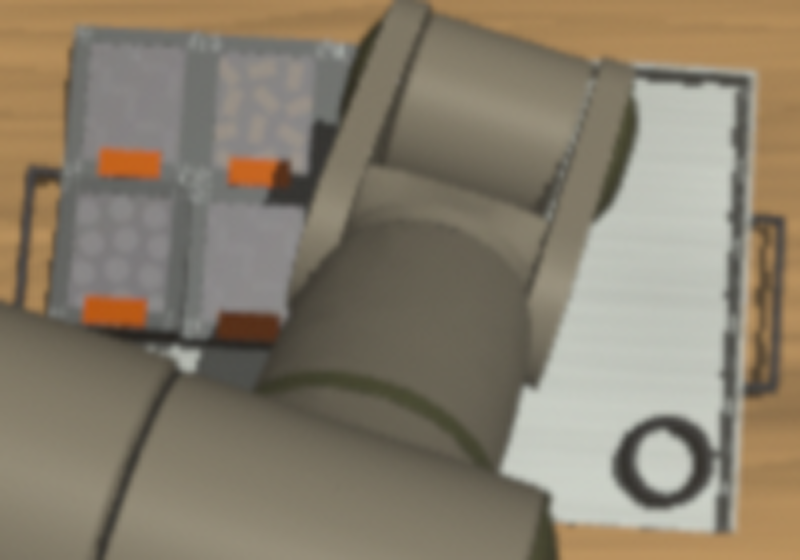

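Request:
apply_moves:
  steps:
    - {"linear":[-0.5,0,0],"angular":[0,0,0],"grip":1}
    - {"linear":[-1.5,0,0],"angular":[0,0,0],"grip":1}
    - {"linear":[0,0,-4.5],"angular":[0,0,0],"grip":1}
    - {"linear":[0,0,-4.5],"angular":[0,0,0],"grip":0.85}
    - {"linear":[3.7,-2.6,0],"angular":[0,0,0],"grip":0.85}
    - {"linear":[3.7,-2.6,0],"angular":[0,0,0],"grip":0.85}
    - {"linear":[3.7,-2.6,0],"angular":[0,0,0],"grip":0.85}
    - {"linear":[3.7,-2.6,0],"angular":[0,0,0],"grip":0.85}
    - {"linear":[3.7,-2.6,0],"angular":[0,0,0],"grip":0.85}
    - {"linear":[0,0,0],"angular":[0,0,0.1428],"grip":0.85}

```text
t: 21.2
tcp_pos: [0.4582, 0.106, 0.0991]
tool_rot: [-0.002, 0.779, 0.628, -0.001]
contact_force: [-0.0, -0.4, -0.5]
gripper_width: 0.0726
gripper_force: 0.0
```

Request:
apply_moves:
  steps:
    - {"linear":[0,0,0],"angular":[0,0,0.1428],"grip":0.85}
    - {"linear":[0,0,0],"angular":[0,0,0.1428],"grip":0.85}
    - {"linear":[0,0,0],"angular":[0,0,0.1428],"grip":0.85}
    - {"linear":[0,0,0],"angular":[0,0,0.1428],"grip":0.85}
    - {"linear":[0,0,0],"angular":[0,0,0.1428],"grip":0.85}
    - {"linear":[0,0,0],"angular":[0,0,0.1428],"grip":0.85}
    - {"linear":[0,0,0],"angular":[0,0,0.1428],"grip":0.85}
    - {"linear":[0,0,0],"angular":[0,0,0.1428],"grip":0.85}
    - {"linear":[0,0,0],"angular":[0,0,0.1428],"grip":0.85}
    - {"linear":[0,0,0],"angular":[0,0,0.1428],"grip":0.85}

```text
t: 22.2
tcp_pos: [0.4614, 0.1025, 0.099]
tool_rot: [-0.0, 0.999, -0.04, -0.001]
contact_force: [0.0, -0.4, 0.1]
gripper_width: 0.0729
gripper_force: 0.0
```

```bash
python3 - <<'E'
from h import *
st();a=snap('top','t3.png')[:,:,::-1][165:305,230:430];cv2.imwrite('pics/t3c.png',cv2.resize(a,(800,560),interpolation=cv2.INTER_CUBIC))
E
```

```text
t 22.2 tray mm [-88.7 127.7] z 99.0 yaw-tray -0.005 tilt [-0.0015 -0.0004] F tray [ 0.1 -0.4] 0.1 w 0.0729
```

View pics/t3c.png

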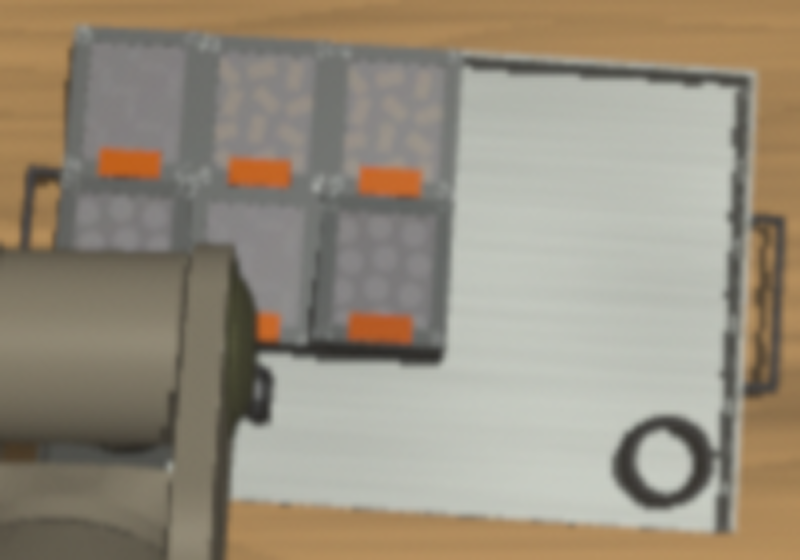

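Request:
apply_moves:
  steps:
    - {"linear":[0,0,4.5],"angular":[0,0,0],"grip":0.85}
    - {"linear":[0,0,4.4],"angular":[0,0,0],"grip":0.85}
    - {"linear":[0.7,0.3,0],"angular":[0,0,0],"grip":0.85}
    - {"linear":[0.7,0,0],"angular":[0,0,0],"grip":0.85}
    - {"linear":[0.6,0,0],"angular":[0,0,0],"grip":0.85}
    - {"linear":[0.5,0,0],"angular":[0,0,0],"grip":0.85}
    - {"linear":[0.3,0,0],"angular":[0,0,0],"grip":0.85}
    - {"linear":[0.2,0,0],"angular":[0,0,0],"grip":0.85}
    - {"linear":[0.1,0,0],"angular":[0,0,0],"grip":0.85}
    - {"linear":[0.1,0,0],"angular":[0,0,0],"grip":0.85}

```text
t: 23.25
tcp_pos: [0.4934, 0.0972, 0.0104]
tool_rot: [-0.0, 0.999, -0.037, -0.0]
contact_force: [0.5, -0.6, -0.2]
gripper_width: 0.0727
gripper_force: 0.0
```

```bash
python3 -c "from h import *;st()"
```

```text
t 23.25 tray mm [-56.3 124.8] z 10.4 yaw-tray 0.0005 tilt [-0.0001 -0.    ] F tray [ 0.6 -0.6] -0.2 w 0.0727
```

Request:
apply_moves:
  steps:
    - {"linear":[0.1,0,0],"angular":[0,0,0],"grip":0.85}
    - {"linear":[0.05,0,0],"angular":[0,0,0],"grip":0.85}
    - {"linear":[0.05,0,0],"angular":[0,0,0],"grip":0.85}
    - {"linear":[0.05,0,0],"angular":[0,0,0],"grip":0.85}
    - {"linear":[0.05,0,0],"angular":[0,0,0],"grip":0.85}
    - {"linear":[0.05,0,0],"angular":[0,0,0],"grip":0.85}
    - {"linear":[0.05,0,0],"angular":[0,0,0],"grip":0.85}
    - {"linear":[0,0,0],"angular":[0,0,0],"grip":0.85}
    - {"linear":[0,0,0],"angular":[0,0,0],"grip":0.85}
    - {"linear":[0,0,0],"angular":[0,0,0],"grip":0.85}

```text
t: 24.25
tcp_pos: [0.4941, 0.0971, 0.0102]
tool_rot: [0.0, 0.999, -0.037, -0.004]
contact_force: [-13.3, 0.7, 9.9]
gripper_width: 0.0727
gripper_force: 6.8
```

```bash
python3 -c "from h import *;st()"
```

```text
t 24.25 tray mm [-55.7 124.8] z 10.2 yaw-tray -0.0001 tilt [-0.0076  0.0003] F tray [-13.3  -0.2] 9.9 w 0.0727
```

Request:
apply_moves:
  steps:
    - {"linear":[-0.7,0,0],"angular":[0,0,0],"grip":0.85}
    - {"linear":[-1,0,0],"angular":[0,0,0],"grip":0.85}
    - {"linear":[0,3.8,0],"angular":[0,0,0],"grip":0.85}
    - {"linear":[0,3.8,0],"angular":[0,0,0],"grip":0.85}
    - {"linear":[0.4,0,0],"angular":[0,0,0],"grip":0.85}
    - {"linear":[0.3,0,0],"angular":[0,0,0],"grip":0.85}
    - {"linear":[0.3,0,0],"angular":[0,0,0],"grip":0.85}
    - {"linear":[0.2,0,0],"angular":[0,0,0],"grip":0.85}
    - {"linear":[0.1,0,0],"angular":[0,0,0],"grip":0.85}
    - {"linear":[0.1,0,0],"angular":[0,0,0],"grip":0.85}

```text
t: 25.25
tcp_pos: [0.4871, 0.0223, 0.0101]
tool_rot: [-0.0, 0.999, -0.037, -0.002]
contact_force: [-8.0, -0.3, 4.1]
gripper_width: 0.0723
gripper_force: 0.0
```

```bash
python3 -c "from h import *;st()"
```

```text
t 25.25 tray mm [-57.1  49.7] z 10.1 yaw-tray 0.0014 tilt [-0.0042 -0.0003] F tray [-8.  -0.9] 4.1 w 0.0723
```

Request:
apply_moves:
  steps:
    - {"linear":[0.05,0,0],"angular":[0,0,0],"grip":0.85}
    - {"linear":[0.05,0,0],"angular":[0,0,0],"grip":0.85}
    - {"linear":[0.05,0,0],"angular":[0,0,0],"grip":0.85}
    - {"linear":[0,0,0],"angular":[0,0,0],"grip":0.85}
    - {"linear":[0,0,0],"angular":[0,0,0],"grip":0.85}
    - {"linear":[-0.8,0,0],"angular":[0,0,0],"grip":0.85}
    - {"linear":[-2,0,0],"angular":[0,0,0],"grip":0.85}
    - {"linear":[0,0,-4.2],"angular":[0,0,0],"grip":0}
    - {"linear":[0,0,-4.2],"angular":[0,0,0],"grip":0}
    - {"linear":[0,0,0],"angular":[0,0,0],"grip":0}

```text
t: 26.25
tcp_pos: [0.4647, 0.0235, 0.0986]
tool_rot: [0.001, 0.999, -0.036, 0.005]
contact_force: [-0.2, -0.1, -1.1]
gripper_width: 0.0294
gripper_force: 0.0
```

```bash
python3 - <<'E'
from h import *
st()
f=lambda L:[((u+.5)/4-.5+230,(v+.5)/4-.5+165) for u,v in L]
for n,z in(('shut',.045),('ajar',.06)):
    print(n,((px2w('top',f([(115,311),(380,328),(248,326),(130,163),(259,172),(390,180)]),z)[:,:2]-O)@RT*1000).round(1).tolist())
# far-row lid far edge, C right edge
print(((px2w('top',f([(82,30),(460,50),(452,198)]),.045)[:,:2]-O)@RT*1000).round(1).tolist())
E
```

```text
t 26.25 tray mm [-79.5  49.2] z 98.6 yaw-tray 0.0018 tilt [0.0095 0.0011] F tray [-0.2 -0.1] -1.1 w 0.0294
shut [[-32.2, 160.3], [-32.9, 7.0], [-36.3, 83.0], [55.1, 158.1], [54.1, 82.7], [53.9, 6.4]]
ajar [[-34.1, 158.4], [-34.8, 7.0], [-38.2, 82.0], [52.1, 156.2], [51.2, 81.7], [51.0, 6.3]]
[[132.9, 192.4], [133.7, -30.0], [45.4, -30.1]]
```

Request:
apply_moves:
  steps:
    - {"linear":[2.2,2.1,0],"angular":[0,0,0],"grip":0}
    - {"linear":[2.2,2.1,0],"angular":[0,0,0],"grip":0}
    - {"linear":[0,0,2.2],"angular":[0,0,0],"grip":0}
    - {"linear":[0,0,0.2],"angular":[0,0,0],"grip":0}
    - {"linear":[0,0,0.4],"angular":[0,0,0],"grip":0}
    - {"linear":[0,0,0.4],"angular":[0,0,0],"grip":0}
    - {"linear":[0,0,0.4],"angular":[0,0,0],"grip":0}
    - {"linear":[0,0,0.4],"angular":[0,0,0],"grip":0}
    - {"linear":[0,0,0.3],"angular":[0,0,0],"grip":0}
    - {"linear":[0,0,0.3],"angular":[0,0,0],"grip":0}

```text
t: 27.25
tcp_pos: [0.5012, -0.0211, 0.0489]
tool_rot: [-0.0, 0.999, -0.036, -0.002]
contact_force: [-10.5, -0.2, 13.1]
gripper_width: -0.0002
gripper_force: 6.1
```

```bash
python3 -c "from h import *;st()"
```

```text
t 27.25 tray mm [-39.8   7.4] z 48.9 yaw-tray 0.0017 tilt [-0.0039 -0.    ] F tray [-10.4  -1. ] 13.1 w -0.0002
```

Request:
apply_moves:
  steps:
    - {"linear":[0,0,-0.8],"angular":[0,0,0],"grip":0}
    - {"linear":[0.4,0,0],"angular":[0,0,0],"grip":0}
    - {"linear":[0,0,0.4],"angular":[0,0,0],"grip":0}
    - {"linear":[0,0,0.3],"angular":[0,0,0],"grip":0}
    - {"linear":[0,0,0.1],"angular":[0,0,0],"grip":0}
    - {"linear":[0,0,0.1],"angular":[0,0,0],"grip":0}
    - {"linear":[0,0,0.1],"angular":[0,0,0],"grip":0}
    - {"linear":[0,0,0.1],"angular":[0,0,0],"grip":0}
    - {"linear":[0,0,0],"angular":[0,0,0],"grip":0}
    - {"linear":[0,0,0],"angular":[0,0,0],"grip":0}

```text
t: 28.25
tcp_pos: [0.5073, -0.0221, 0.0458]
tool_rot: [0.0, 0.999, -0.037, 0.0]
contact_force: [-2.5, 1.2, 11.4]
gripper_width: -0.0001
gripper_force: 5.4
```

```bash
python3 -c "from h import *;st()"
```

```text
t 28.25 tray mm [-33.6   6.9] z 45.8 yaw-tray 0.0005 tilt [0.0006 0.    ] F tray [-2.6  1. ] 11.4 w -0.0001
```

Request:
apply_moves:
  steps:
    - {"linear":[0,0,0.05],"angular":[0,0,0],"grip":0}
    - {"linear":[0,0,0.05],"angular":[0,0,0],"grip":0}
    - {"linear":[0,0,0.05],"angular":[0,0,0],"grip":0}
    - {"linear":[0,0,0],"angular":[0,0,0],"grip":0}
    - {"linear":[0,0,0],"angular":[0,0,0],"grip":0}
    - {"linear":[0,0,0],"angular":[0,0,0],"grip":0}
    - {"linear":[0,0,0],"angular":[0,0,0],"grip":0}
    - {"linear":[0,0,0],"angular":[0,0,0],"grip":0}
    - {"linear":[0,0,0],"angular":[0,0,0],"grip":0}
    - {"linear":[0,0,0],"angular":[0,0,0],"grip":0}

```text
t: 29.25
tcp_pos: [0.5073, -0.0222, 0.0448]
tool_rot: [0.0, 0.999, -0.037, 0.0]
contact_force: [-4.9, 1.2, 15.5]
gripper_width: -0.0002
gripper_force: 7.7
```

```bash
python3 -c "from h import *;st()"
```

```text
t 29.25 tray mm [-33.6   6.9] z 44.8 yaw-tray 0.0006 tilt [0.0009 0.0002] F tray [-4.9  0.8] 15.5 w -0.0002
```

Request:
apply_moves:
  steps:
    - {"linear":[0,0,0.05],"angular":[0,0,0],"grip":0}
    - {"linear":[0,0,0.05],"angular":[0,0,0],"grip":0}
    - {"linear":[0,0,0],"angular":[0,0,0],"grip":0}
    - {"linear":[0,0,-0.7],"angular":[0,0,0],"grip":0}
    - {"linear":[0,0,-3.5],"angular":[0,0,0],"grip":0}
    - {"linear":[0,-3.8,0],"angular":[0,0,0],"grip":0}
    - {"linear":[0,-3.8,0],"angular":[0,0,0],"grip":0}
    - {"linear":[0,-3.8,0],"angular":[0,0,0],"grip":0}
    - {"linear":[0,-3.8,0],"angular":[0,0,0],"grip":0}
    - {"linear":[0,0,0],"angular":[0,0,0],"grip":0}

```text
t: 30.25
tcp_pos: [0.5181, 0.1329, 0.0844]
tool_rot: [-0.0, 0.999, -0.035, -0.0]
contact_force: [-0.3, -0.9, -1.4]
gripper_width: -0.0
gripper_force: 0.0
```

```bash
python3 -c "from h import *;st()"
```

```text
t 30.25 tray mm [-34.4 162.3] z 84.4 yaw-tray 0.0047 tilt [-0.0003 -0.0007] F tray [-0.2 -1. ] -1.4 w -0.0
```

Request:
apply_moves:
  steps:
    - {"linear":[0,0,1.4],"angular":[0,0,0],"grip":0}
    - {"linear":[0,0,0.4],"angular":[0,0,0],"grip":0}
    - {"linear":[0,0,0.4],"angular":[0,0,0],"grip":0}
    - {"linear":[0,0,0.4],"angular":[0,0,0],"grip":0}
    - {"linear":[0,0,0.4],"angular":[0,0,0],"grip":0}
    - {"linear":[0,0,0.3],"angular":[0,0,0],"grip":0}
    - {"linear":[0,0,0.3],"angular":[0,0,0],"grip":0}
    - {"linear":[0,0,0.1],"angular":[0,0,0],"grip":0}
    - {"linear":[0,0,0.1],"angular":[0,0,0],"grip":0}
    - {"linear":[0,0,0],"angular":[0,0,0],"grip":0}

```text
t: 31.25
tcp_pos: [0.5174, 0.129, 0.0475]
tool_rot: [0.0, 0.999, -0.037, -0.001]
contact_force: [-6.3, -1.5, 9.9]
gripper_width: -0.0001
gripper_force: 4.8
```

```bash
python3 -c "from h import *;st()"
```

```text
t 31.25 tray mm [-34.8 158.3] z 47.5 yaw-tray 0.0001 tilt [-0.0021  0.0004] F tray [-6.2 -2. ] 9.9 w -0.0001
```

Request:
apply_moves:
  steps:
    - {"linear":[0,0,0.1],"angular":[0,0,0],"grip":0}
    - {"linear":[0,0,0.1],"angular":[0,0,0],"grip":0}
    - {"linear":[0,0,0.05],"angular":[0,0,0],"grip":0}
    - {"linear":[0,0,0.05],"angular":[0,0,0],"grip":0}
    - {"linear":[0,0,0.05],"angular":[0,0,0],"grip":0}
    - {"linear":[0,0,0.05],"angular":[0,0,0],"grip":0}
    - {"linear":[0,0,0],"angular":[0,0,0],"grip":0}
    - {"linear":[0,0,0],"angular":[0,0,0],"grip":0}
    - {"linear":[0,0,0],"angular":[0,0,0],"grip":0}
    - {"linear":[0,0,0],"angular":[0,0,0],"grip":0}

```text
t: 32.25
tcp_pos: [0.5173, 0.129, 0.0445]
tool_rot: [0.0, 0.999, -0.037, -0.001]
contact_force: [-10.9, -2.0, 21.3]
gripper_width: -0.0
gripper_force: 10.7
```

```bash
python3 -c "from h import *;st()"
```

```text
t 32.25 tray mm [-34.9 158.3] z 44.5 yaw-tray 0.0003 tilt [-0.0015  0.0005] F tray [-10.7  -2.8] 21.3 w -0.0
```

Request:
apply_moves:
  steps:
    - {"linear":[0,0,-0.8],"angular":[0,0,0],"grip":0}
    - {"linear":[0,0,-4],"angular":[0,0,0],"grip":0}
    - {"linear":[0,0,-4.5],"angular":[0,0,0],"grip":0}
    - {"linear":[-2,4,-1.5],"angular":[0,0,0],"grip":0}
    - {"linear":[-2,4,-1.5],"angular":[0,0,0],"grip":0}
    - {"linear":[-2,4,-1.5],"angular":[0,0,0],"grip":0}
    - {"linear":[-2,4.3,0],"angular":[0,0,0],"grip":0}
    - {"linear":[-2,4.3,0],"angular":[0,0,0],"grip":0}
    - {"linear":[-2,4.3,0],"angular":[0,0,0],"grip":0}
    - {"linear":[-1,4.3,0],"angular":[0,0,0],"grip":0}

```text
t: 33.25
tcp_pos: [0.3655, -0.1536, 0.1813]
tool_rot: [0.0, 0.999, -0.037, 0.0]
contact_force: [0.3, -0.0, -1.0]
gripper_width: -0.0
gripper_force: 0.0
```

Request:
apply_moves:
  steps:
    - {"linear":[-1,4.3,0],"angular":[0,0,0],"grip":0}
    - {"linear":[-1,4.3,0],"angular":[0,0,0],"grip":0}
    - {"linear":[0,0,0],"angular":[0,0,0],"grip":0}
    - {"linear":[0,0,0],"angular":[0,0,0],"grip":0}
    - {"linear":[0,0,0],"angular":[0,0,0],"grip":0}
    - {"linear":[0,0,0],"angular":[0,0,0],"grip":0}
    - {"linear":[0,0,0],"angular":[0,0,0],"grip":0}
    - {"linear":[0,0,0],"angular":[0,0,0],"grip":0}
    - {"linear":[0,0,0],"angular":[0,0,0],"grip":0}
    - {"linear":[0,0,0],"angular":[0,0,0],"grip":0}

```text
t: 34.25
tcp_pos: [0.3409, -0.2363, 0.1808]
tool_rot: [0.0, 0.999, -0.037, -0.0]
contact_force: [-0.3, -0.5, -0.1]
gripper_width: -0.0002
gripper_force: 0.0
```

```bash
python3 - <<'E'
from h import *
st();a=snap('top','t4.png')[:,:,::-1][168:262,240:350];b=snap('scene','s4.png')[:,:,::-1][205:335,270:440]
a=cv2.resize(a,(660,564),interpolation=cv2.INTER_CUBIC);cv2.imwrite('pics/t4c.png',a)
cv2.imwrite('pics/s4c.png',cv2.resize(b,(765,585),interpolation=cv2.INTER_CUBIC))
E
```

```text
t 34.25 tray mm [-183.6 -219.1] z 180.8 yaw-tray 0.0008 tilt [-0.  0.] F tray [-0.2 -0.5] -0.1 w -0.0002
```

View pics/t4c.png

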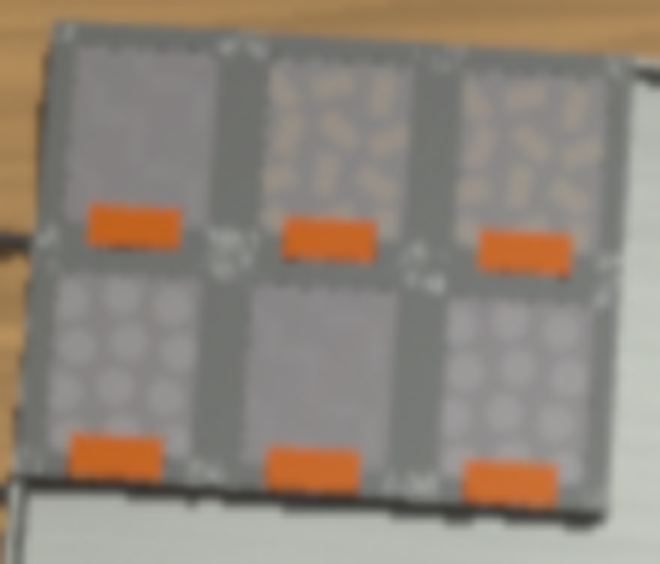

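View pics/s4c.png

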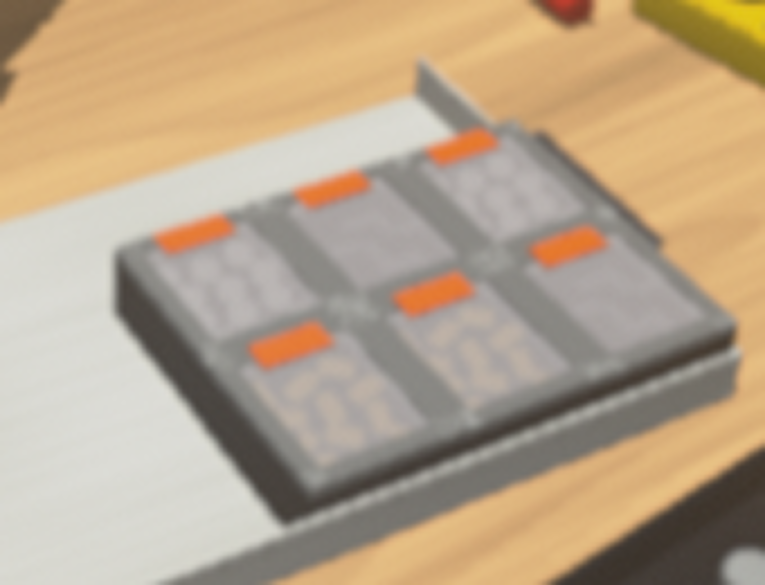

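Both crops show a tight 3×2 block in the far left corner with all lids flush. A quick check of the pad positions follows.

```bash
python3 - <<'E'
from h import *
p=[((u+.5)/6-.5+240,(v+.5)/6-.5+168) for u,v in [(135,228),(330,240),(526,253),(117,458),(313,470),(511,483)]]
W=px2w('top',p,.045)[:,:2]
L=((W-O)@RT*1000); print(L.round(1).tolist())
d=W[0]-W[2]; e=W[3]-W[5]; g=W[:3].mean(0)-W[3:].mean(0); print('yaw',np.arctan2(-d[0],d[1]),np.arctan2(-e[0],e[1]),np.arctan2(g[1],g[0]),np.linalg.norm(d),np.linalg.norm(e),np.linalg.norm(g))
E
```

```text
[[54.6, 158.2], [54.3, 82.2], [53.6, 6.1], [-35.7, 158.4], [-35.8, 82.7], [-36.3, 6.6]]
yaw -0.0810167466241795 -0.07883401946179018 -0.07926129339510564 0.15210139946801138 0.1518461456105396 0.09008015507417237
```

```bash
python3 -c "from h import *;print(r.finish_job())"
```

```text
the job is handed in; nothing more can be done
None
```

I've handed in the job: all six boxes are tight and square in the tray's far left corner and both ajar lids are pressed shut, by the final pictures and force readings; the judge's verdict was not shown.

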